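Vent the vacuum test bed and rack its test plate

TASK

The valve body on the blue vacuum test bed is still under vacuum: back the knurled brass lock nut on the vent valve off (anticlockwise) by at least half a turn, then press the freed steel valve pin fully down, hold it down for at least a second to let the air in, and let it spring back up. Only then lift the dark test plate off the valve body by its red lug and slide it fully home, flat and lug outwards, into the empty middle slot of the yellow rack. Leave the nut backed off, let go of everything and do not push the spray can, the stack of clutch plates or the gear shaft about.

Things in the scene. Friction and masses are not known exactly. Their poses are not given: they have to be found in the camera images.
- test_bed: Fixed vacuum test bed: blue base plate 190 (x) x 230 (y) mm, top 20 mm above the bench. Origin under its centre on the bench, z up. At local (5, -52) mm stands the aluminium valve body casting, 156 (x) x 100 (y) mm, flat top 75 mm above the bench, with the test plate on it; at local (-30, 75) mm the vent valve: steel block 56 x 50 mm, 65 mm high, a brass hexagon and a 26 mm brass neck up to 88 mm, then the lock nut and the pin on the same upright axis.
- lock_nut (a joint): Turn of the knurled brass lock nut (35 mm across, 18 mm high, red witness mark on it) in rad: 0 is screwed down on its seat, positive is unscrewed, anticlockwise seen from above, up to 4.5. It climbs the pin's thread 9 mm per turn (1.4 mm per rad) and stays where it is left; about 0.06 N m turns it. It starts tight, at 0 to 0.2. While it is down it stops the pin from being pressed; every rad of unscrewing frees 1.4 mm of pin travel.
- nut_mid (a point): Centre of the lock nut, on the valve axis at half the nut's height (97 mm above the bench when tight); z is up along the axis. Nothing stands within 25 mm beside the nut; it can be gripped from above at any yaw, the pin then standing between the fingers.
- vent_pin (a joint): How far the steel valve pin is pressed down, in m: 0 is up (shut), 0.005 is its stop (fully down). Sprung up: it begins to move at 5 N and needs 9 N at the stop. It can go down only as far as the nut has been backed off, and carries the nut down with it.
- pin_tip (a point): Centre of the top face of the valve pin, 130 mm above the bench when up. The head is 16 mm across and stands 24 mm above the top of the tight nut.
- test_plate: Loose test plate, about 0.2 kg, dark grey, 150 (x) x 70 (y) x 6 mm, with an upright red grip lug. Origin at the centre of its underside; x runs along its length away from the lug, z up. Starts lying on the casting, its x axis roughly along the bed's x axis.
- plate_lug (a point): Grip point on the red lug. The lug is 22 (along plate x) x 14 (along plate y) mm and stands 38 mm above the plate's upper face, centred 55 mm from the plate's centre towards its -x end; this point is 20 mm above the plate's upper face. Pinch it across the 14 mm, from above.
- plate_rack: Fixed yellow rack on a grey plinth: three horizontal slots one above the other (pitch 30 mm), open at the -x side, back stops at +x; thin steel plates fill the top and bottom slots, the middle one is empty. Slots run along its x, 95 mm deep. Origin below its centre, 0 to 30 mm above the bench (varies); its four posts end 141 mm above that; 104 mm wide, plinth 104 x 124 mm.
- slot_mouth (a point): Centre of the entrance of the empty middle slot, at the height of the rails on which the plate rests; axes as the rack's (x inwards). The opening is 14 mm high above this point and 80 mm wide between the posts that guide the plate's sides; two rails, 52 mm apart, carry it. It lies 20 mm behind (-x of) slot_home.
- slot_home (a point): Where the plate's origin lies when the plate is fully home: resting on the middle rails, its leading edge at the back stops, centred. Axes as the rack's, x pointing inwards.
- spray_can: Bystander: red spray can, 58 mm across, 190 mm high, standing between bed and rack. Origin at the centre of its underside.
- clutch_stack: Bystander: stack of clutch plates (rings), 110 mm across, 40 mm high. Origin at the centre of its underside.
- gear_shaft: Bystander: steel gear with an upright stepped shaft, 78 mm across at the foot (30 mm high), then 40 mm across, 195 mm high in all, standing between bed and rack. Origin at the centre of its underside.
Things that resemble listed ones, but are neither listed nor needed, are in the scene too. What is shaped like the test_plate but pink or turquoise is not meant.

How it is judged:
By the outcome, as a careful person would: the job done as asked, in the order asked, and still so for the second after the job is handed in, with the robot touching nothing.
It also fails if it takes over 72 s, if anything falls off the work surface, if the arm or the gripper's body presses on something with over 40 N, if the wrist force passes 120 N, or if a joint passes its speed limit or range.

ROBOT

A 6-joint arm with a two-finger parallel gripper is mounted at the origin on the work surface. World frame = base frame: x ahead of the robot, y to its left, z up, the work surface at z = 0. Lengths are in m, angles in rad, forces in N, time in s.
With the tool pointing down it reaches from about 0.225 to 0.875 m from the base axis. Payload 3.4 kg.
Tool frame: the origin (TCP) lies between the finger pads; the fingertips stand 14 mm ahead of it and the grasp point (between the pads) lies 5 mm behind it; z points along the fingers, y is the direction in which the jaws open and shut (so a half turn about z gives the same grasp; the last joint's range is limited). The gripper opens to 85 mm and grips with 20 to 120 N. Pads are 22 mm wide; open, the fingers measure 114 mm over their backs; the gripper's body (76 mm by 85 mm) begins 54 mm behind the grasp point. The pads swing forward as they close: fully open they stand 13 mm farther back than shut.
Start: joints at [1.1, 0.276, 1.505, -0, 1.361, -0.121], TCP at [0.197, 0.54, 0.245] pointing down, gripper open.
Joint ranges: [-2.89, 2.89], [-0.75, 2.08], [0.22, 2.7], [-1.18, 4.32], [0.11, 2.71], [-2.7, 2.7]. Speed limits (rad/s): [2.57, 2.57, 3.14, 3.14, 3.14, 3.14].

INTERFACE

Orientations are given as a unit quaternion [w, x, y, z].
In Python, from rig import manip, get_image, job gives the robot as it stands. The module is installed in compiled form; this text tells all that it offers.
- The arm moves only by the tool step_arm, never from a script. Its argument "moves" is one flat list of numbers, 5 for each row, row after row: the shift along the tool's x, y, z as a fraction of full scale, then the turn about the tool's z as a fraction of full scale, then the gripper's target within -1 to 1 (shut at 1, half-way at 0, fully open at -1). In form: [dx, dy, dz, twist, hand, dx, dy, dz, twist, hand, ...]. A call has 1 to 5 rows; each row is the pose to reach, as a shift and turn from the pose commanded when the call began, along the tool's axes at that moment, turning the shorter way round; what a row does not reach only later rows make up. Full scale, the value 1, is 500 mm for a shift and pi rad for a turn. A row lasts 1/10 s, in which the tool goes at most 50 mm and 8.59 degrees, less where a joint would pass 70% of its speed; a pose out of reach is approached as far as the arm can. A call with a number of a shift or a turn outside -1 to 1 is refused whole. A call with a gripper value outside its range is refused whole. The fingers move at their own pace and stop on an object; "force" is the grip in N (left out, the last holds). Time passes only in rows, so rows that repeat a pose let the fingers close. It gives the time, the measured TCP pose, the force and the opening at its end, in the units of the state.
- manip.get_state(): the state, without advancing time (a new reading comes with each control period).
- get_image(name): name is "scene" or "top"; returns a dict with "frame" (480x640x3 uint8, blue, green, red), "fx", "fy", "cx", "cy" (pixels), "k1" (the pictures are not rectified: a ray, as slopes to the right and down, at radius r is drawn at 1 + k1 r^2 times it, then the intrinsics apply), "rvec" (rotation vector, rad) and "tvec" (3), from world to camera coordinates, as OpenCV has them. Camera axes: x right, y down, z forward; pixel columns grow to the right and rows downward; lengths in m; the calibration is good to about 2 mm. A picture is of the moment at which its call begins. There is no depth.
- job.sign_off(): hands the job in, once; it reports no verdict.
The state is a dict: "clock": time; "qpos": joint angles; "qd": joint speeds; "effort": joint torques, N m; "position": TCP position; "ee_rot": TCP orientation; "contact_force": force on the tool from outside, world axes, zero at the start; "moment": the same for the moment, N m; "width": finger opening in m.
Only numpy, scipy, OpenCV 4.12 (cv2) and the standard library are available. Lean on these libraries where they do the work, as an engineer would, in place of code of your own. Each camera call takes 0.05 s, during which the arm holds its last target. There are 200 camera calls.

## Working session

There is one attempt and no reset: what is moved stays moved. The work goes in short steps, Python scripts to look and compute and a tool call to move; the robot and the scene stay as the last step left them, time stands still between calls to the robot, and variables do not carry over. Pictures are saved under pics/ and viewed, about 8 in all and at most 12, crops included, and the job is handed in when it is done.

Besides the shell and the picture viewer there is one more tool, called after "Request:" as name(argument=value, ...) on one line, values as JSON. step_arm: Moves the arm, as the interface text tells. Its arguments: {"type":"object","properties":{"moves":{"type":"array","items":{"type":"number","minimum":-1,"maximum":1}},"force":{"type":"number"}},"required":["moves"]}

```bash
mkdir -p pics
cat > h.py <<'E'
import numpy as np, cv2
from rig import manip, get_image, job
def shot(n, save=None):
    d=get_image(n)
    if save: cv2.imwrite('pics/'+save,d['frame'])
    np.save('pics/cal_'+n+'.npy',{k:d[k] for k in d if k!='frame'},allow_pickle=True)
    return d
def cal(n): return np.load('pics/cal_'+n+'.npy',allow_pickle=True).item()
def proj(c,P):
    R,_=cv2.Rodrigues(np.array(c['rvec'],float)); q=np.atleast_2d(P)@R.T+np.ravel(c['tvec'])
    s=q[:,:2]/q[:,2:]; r2=(s**2).sum(1,keepdims=True); s=s*(1+c['k1']*r2)
    return s*[c['fx'],c['fy']]+[c['cx'],c['cy']]
def ray(c,uv):
    s0=(np.array(uv,float)-[c['cx'],c['cy']])/[c['fx'],c['fy']]; s=s0.copy()
    for _ in range(30): s=s0/(1+c['k1']*(s@s))
    R,_=cv2.Rodrigues(np.array(c['rvec'],float)); return -R.T@np.ravel(c['tvec']), R.T@np.array([s[0],s[1],1])
def atz(c,uv,z):
    o,d=ray(c,uv); return o+d*(z-o[2])/d[2]
def tri(c1,u1,c2,u2):
    o1,d1=ray(c1,u1);o2,d2=ray(c2,u2)
    A=np.c_[d1,-d2]; t=np.linalg.lstsq(A,o2-o1,rcond=None)[0]
    a,b=o1+d1*t[0],o2+d2*t[1]; return (a+b)/2, np.linalg.norm(a-b)
E
python3 - <<'E'
from h import *
for n in('scene','top'):
    d=shot(n,n+'0.png'); R,_=cv2.Rodrigues(np.array(d['rvec'],float)); print(n,-R.T@np.ravel(d['tvec']),d['fx'],d['k1'])
print(manip.get_state())
E
```

```text
scene [1.46821945 0.27369584 1.10358189] 569.7594642740592 -0.11956571431991596
top [0.27363574 0.12201962 1.61069802] 536.460224509359 0.012340602379255097
{'clock': 0.1, 'qpos': array([ 1.10000209e+00,  2.76515923e-01,  1.50598968e+00,  3.35843054e-05,
        1.36069914e+00, -1.20978922e-01]), 'qd': array([-5.56053350e-04, -9.51169135e-04, -1.74292159e-03,  6.86474522e-04,
       -1.21938072e-03, -1.72254250e-05]), 'effort': array([ 1.92331783e-03, -4.17699659e+01, -2.46405387e+01, -2.27680171e-04,
        5.72566714e-03, -4.77383423e-06]), 'position': array([0.19684865, 0.53978783, 0.24454194]), 'ee_rot': array([-2.50740311e-04,  1.74020611e-01,  9.84741680e-01, -7.66231980e-04]), 'contact_force': array([0.6647877 , 0.17788941, 0.06743966]), 'moment': array([-0.00136583, -0.05153254,  0.02469618]), 'width': 0.08584099764206449}
```

View pics/scene0.png

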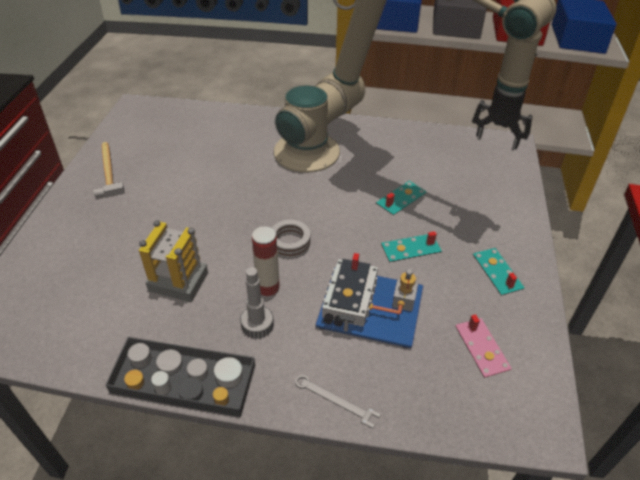

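View pics/top0.png

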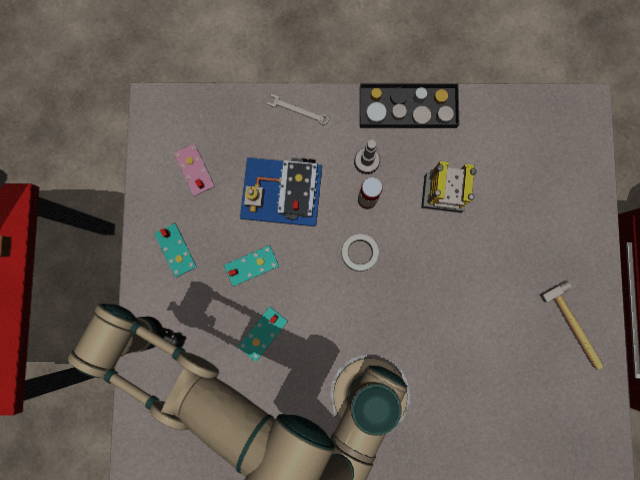

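The dark test plate lies on the bed (scene 350,290; top 298,188). The look-alikes are pink (483,345) and turquoise (400,197), (411,247) and (498,270). The only knurled brass nut is at scene 407,280. I'll check the choice in close crops.

```bash
cat > crop.py <<'E'
import cv2,numpy as np
def crop(src,boxes,out,h=400,w=400):
    ims=[]
    for (x0,y0,x1,y1),k in boxes:
        c=cv2.resize(cv2.imread('pics/'+src)[y0:y1,x0:x1],None,fx=k,fy=k,interpolation=cv2.INTER_CUBIC)
        for x in range((x0+9)//10*10,x1,10):
            cv2.putText(c,str(x),(int((x-x0+.5)*k)-8,8),0,.3,(255,255,255)); cv2.line(c,(int((x-x0+.5)*k),10),(int((x-x0+.5)*k),16),(255,255,255))
        for y in range((y0+9)//10*10,y1,10):
            cv2.putText(c,str(y),(0,int((y-y0+.5)*k)+3),0,.3,(255,255,255)); cv2.line(c,(20,int((y-y0+.5)*k)),(26,int((y-y0+.5)*k)),(255,255,255))
        o=np.zeros((h,w,3),np.uint8); c=c[:h,:w]; o[:c.shape[0],:c.shape[1]]=c; ims.append(o)
    cv2.imwrite('pics/'+out,np.hstack(ims))
E
python3 - <<'E'
from crop import crop
crop('top0.png',[((235,150,330,232),4.2),((415,155,485,215),5.6)],'ctop.png')
crop('scene0.png',[((312,245,432,350),3.33),((135,210,215,305),4.2)],'cscene.png')
E
```

```text
(no output)
```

View pics/ctop.png

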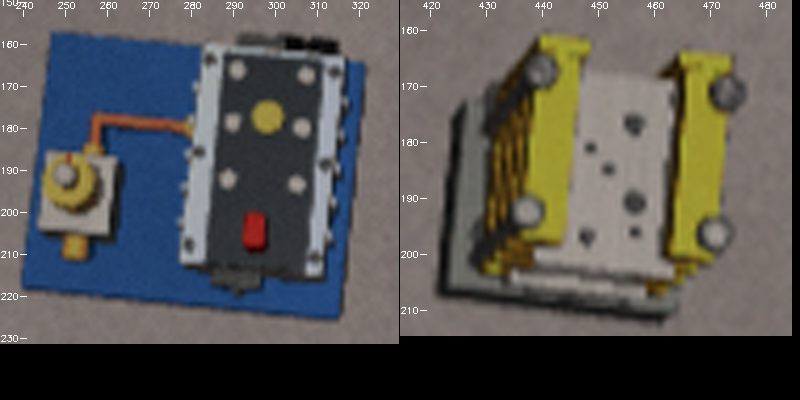

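View pics/cscene.png

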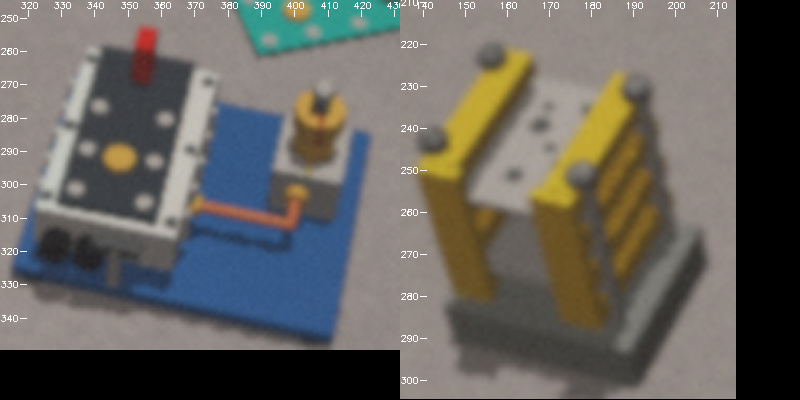

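The close crops confirm the dark plate with the red lug: lug top at about top (295.5,205) and scene (356,253.5). The pin tip is at top (250,191) and scene (409,270). Rack post tops are readable in both views, and its back stops face the scene camera (+x). Next I triangulate these points.

Run:
```python
from h import *
S,T=cal('scene'),cal('top'); np.set_printoptions(precision=4,suppress=True)
t4=np.array([(246.9,157.4),(321.4,164.5),(315.0,225.7),(239.7,218.1)])
P=np.array([atz(T,u,.02) for u in t4]); print('bed T',P, 'c',P.mean(0))
s4=[(np.array(c)/3.33+[311.5,244.5]) for c in [(330,343),(18,272),(368,137)]]
print('bed S (+x+y,+x-y,-x+y)',[atz(S,u,.02) for u in s4])
print('lug top',tri(S,(356.2,253.8),T,(295.5,204.7)))
print('pin',tri(S,(409.0,270.0),T,(250.2,190.9)), atz(T,(250.2,190.9),.13),atz(S,(409.,270.),.13))
caps=[]
for s,t in [((155.9,222.6),(470.75,196.1)),((142.4,242.4),(472.9,170.75)),((190.9,230.5),(437.4,192.4)),((178.1,251.2),(439.7,167.0))]:
    p=tri(S,s,T,t);caps.append(p[0]);print('cap',p)
c=np.array(caps);print(c.mean(0)); v=(c[1]+c[3]-c[0]-c[2])/2; print(np.hypot(*v[:2]),np.degrees(np.arctan2(v[1],v[0])))
v=(c[2]+c[3]-c[0]-c[1])/2; print(np.hypot(*v[:2]),np.degrees(np.arctan2(-v[0],v[1])))
# plinth corners top
for u in [(28,290),(262,322),(58,100)]:
    u=np.array(u)/5.6+[414.5,154.5]; print('pl',u,atz(T,u,.03))
# plate corners T at z .081, and axis
for u in [(226,50),(322,60),(302,275),(206,262)]:
    u=np.array(u)/4.2+[234.5,149.5]; print('plate',u,atz(T,u,.081))
```

```text
bed T [[0.703  0.3704 0.02  ]
 [0.6822 0.1435 0.02  ]
 [0.4946 0.1612 0.02  ]
 [0.5161 0.3874 0.02  ]] c [0.599  0.2656 0.02  ]
bed S (+x+y,+x-y,-x+y) [array([0.7124, 0.3702, 0.02  ]), array([0.6898, 0.1509, 0.02  ]), array([0.5234, 0.3882, 0.02  ])]
lug top (array([0.5397, 0.2166, 0.1213]), np.float64(0.004842521601191482))
pin (array([0.5769, 0.3434, 0.1293]), np.float64(0.0034205221491314694)) [0.5769 0.3416 0.13  ] [0.5773 0.345  0.13  ]
cap (array([ 0.5593, -0.2673,  0.1617]), np.float64(0.000915664061958251))
cap (array([ 0.6298, -0.2742,  0.1631]), np.float64(0.0017388602302417459))
cap (array([ 0.5692, -0.1759,  0.1602]), np.float64(0.002773099832672755))
cap (array([ 0.6402, -0.1832,  0.1611]), np.float64(0.0030894039176106746))
[ 0.5996 -0.2252  0.1615]
0.07109583990306263 -5.693397567649331
0.09179643556306925 -6.3475431024506355
pl [419.5    206.2857] [ 0.5537 -0.1502  0.03  ]
pl [461.2857 212.    ] [ 0.5372 -0.274   0.03  ]
pl [424.8571 172.3571] [ 0.6572 -0.1677  0.03  ]
plate [288.3095 161.4048] [0.6753 0.2395 0.081 ]
plate [311.1667 163.7857] [0.6685 0.1726 0.081 ]
plate [306.4048 214.9762] [0.5172 0.1848 0.081 ]
plate [283.5476 211.881 ] [0.5258 0.2509 0.081 ]
```

Measurements agree with each other. The bed centre is (0.600,0.266) with yaw −5.5°, which predicts the valve at (0.577,0.3435), and the pin triangulated to (0.577,0.343,0.129). The lug top is (0.540,0.2166,0.121), against an expected height of 0.119. I'm moving towards the nut now.

Add to h.py:
```python
from scipy.spatial.transform import Rotation as Ro
def go(pos,yaw=None):
    s=manip.get_state(); q=s['ee_rot']; R=Ro.from_quat([q[1],q[2],q[3],q[0]]).as_matrix()
    yw=np.arctan2(R[1,1],R[0,1]); d=R.T@(np.array(pos)-s['position'])/.5
    tw=0 if yaw is None else -((yaw-yw+np.pi)%(2*np.pi)-np.pi)/np.pi
    print('t',round(s['clock'],2),'pos',s['position'].round(4),'yaw',yw.round(3),'q',s['qpos'].round(2),'F',s['contact_force'].round(1),'w',round(s['width'],4))
    print('-> shift',d.round(4),'twist',round(tw,4),'tilt',R[:,2].round(4))
```

```text
(no output)
```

Request:
step_arm(moves=[-0.849,-0.109,0,0,-1,-0.849,-0.109,0,0,-1,-0.849,-0.109,0,0,-1,-0.849,-0.109,0,0,-1,-0.849,-0.109,0,0,-1], force=40)

```text
clock: 0.6
position: [0.4204, 0.4241, 0.245]
ee_rot: [-0.0, 0.174, 0.985, -0.0]
contact_force: [0.8, 0.3, -0.5]
width: 0.0855
```

Request:
step_arm(moves=[0,0,0,0.04,-1,0,0,0,0.08,-1,0,0,0,0.12,-1,0,0,0,0.16,-1,0,0,0,0.2,-1])

```text
clock: 1.1
position: [0.419, 0.425, 0.2447]
ee_rot: [-0.0, 0.472, 0.881, -0.001]
contact_force: [0.1, -0.5, 0.9]
width: 0.0855
```

```bash
python3 -c "
from h import *
go([.577,.3434,.22],-1.88)"
```

```text
t 1.1 pos [0.419  0.425  0.2447] yaw 0.587 q [0.68 0.31 1.46 0.   1.38 0.09] F [ 0.1 -0.5  0.9] w 0.0855
-> shift [-0.3109  0.1727  0.0492] twist 0.7853 tilt [-1.e-03 -7.e-04 -1.e+00]
```

Request:
step_arm(moves=[-0.311,0.173,0.049,0,-1,-0.311,0.173,0.049,0,-1,-0.311,0.173,0.049,0,-1,-0.311,0.173,0.049,0,-1,-0.311,0.173,0.049,0,-1])

```text
clock: 1.6
position: [0.5812, 0.3418, 0.2185]
ee_rot: [0.0, 0.472, 0.882, -0.001]
contact_force: [-0.7, -0.4, -0.1]
width: 0.0858
```

Request:
step_arm(moves=[0,0,0,0.04,-1,0,0,0,0.08,-1,0,0,0,0.12,-1,0,0,0,0.16,-1,0,0,0,0.2,-1])

```text
clock: 2.1
position: [0.5766, 0.3451, 0.2205]
ee_rot: [-0.0, 0.721, 0.693, -0.0]
contact_force: [1.1, -0.2, -0.3]
width: 0.0854
```

Request:
step_arm(moves=[0,0,0,0.04,-1,0,0,0,0.08,-1,0,0,0,0.12,-1,0,0,0,0.16,-1,0,0,0,0.2,-1])

```text
clock: 2.6
position: [0.5765, 0.3452, 0.2206]
ee_rot: [-0.0, 0.9, 0.436, -0.001]
contact_force: [-0.2, -0.6, -0.2]
width: 0.0854
```

Request:
step_arm(moves=[0,0,0,0.04,-1,0,0,0,0.08,-1,0,0,0,0.12,-1,0,0,0,0.16,-1,0,0,0,0.2,-1])

```text
clock: 3.1
position: [0.5766, 0.3452, 0.2205]
ee_rot: [-0.0, 0.991, 0.137, -0.001]
contact_force: [-0.4, 0.4, -0.9]
width: 0.0855
```

Request:
step_arm(moves=[0,0,0,0.04,-1,0,0,0,0.08,-1,0,0,0,0.12,-1,0,0,0,0.16,-1,0,0,0,0.19,-1])

```text
clock: 3.6
position: [0.5766, 0.3452, 0.2206]
ee_rot: [0.0, 0.987, -0.16, -0.001]
contact_force: [-0.2, 0.0, 0.2]
width: 0.0852
```

Run:
```python
from h import *
go([.577,.3434,.094])
for n in('scene','top'): shot(n,n+'1.png')
from crop import crop
import cv2,numpy as np
c=cal('scene'); print(proj(c,[[.577,.3434,.13],[.577,.3434,.2]]),proj(cal('top'),[[.577,.3434,.13]]))
crop('scene1.png',[((360,220,460,320),4),((135,210,215,305),4.2)],'c1.png')
```

```text
t 3.6 pos [0.5766 0.3452 0.2206] yaw -1.893 q [0.44 0.44 1.32 0.   1.39 2.33] F [-0.2  0.   0.2] w 0.0852
-> shift [0.0023 0.003  0.2531] twist 0 tilt [-0.0013  0.     -1.    ]
[[408.2887542  269.81264982]
 [412.16138548 248.68810659]] [[249.5476449  190.84697139]]
```

View pics/c1.png

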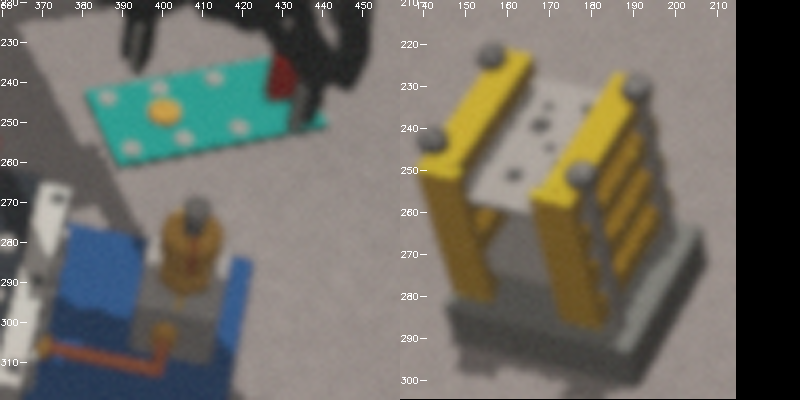

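The gripper is centred over the pin: the head shows at scene (408.8,270) and I predicted (408.3,269.8). I'm descending and gripping the nut.

Request:
step_arm(moves=[0.002,0.002,0.06,0,-1,0.002,0.002,0.12,0,-1,0.002,0.002,0.18,0,-1,0.002,0.002,0.23,0,-1,0.002,0.002,0.251,0,-1])

```text
clock: 4.2
position: [0.5761, 0.3429, 0.0924]
ee_rot: [0.001, 0.988, -0.157, -0.002]
contact_force: [0.3, -0.6, 0.4]
width: 0.0858
```

Request:
step_arm(moves=[0,0,0,0,-1,0,0,0,0,1,0,0,0,0,1,0,0,0,0,1,0,0,0,0,1], force=40)

```text
clock: 4.7
position: [0.5794, 0.3447, 0.0971]
ee_rot: [-0.002, 0.987, -0.159, 0.001]
contact_force: [-0.4, 1.9, 1.0]
width: 0.0338
```

Request:
step_arm(moves=[0,0,0,0,1,0,0,0,0,1,0,0,0,0,1,0,0,0,0,1,0,0,0,0,1])

```text
clock: 5.2
position: [0.5794, 0.3447, 0.097]
ee_rot: [-0.002, 0.987, -0.159, 0.001]
contact_force: [-0.9, 2.8, 5.7]
width: 0.034
```

```bash
python3 -c "
from h import *
go([.577,.3434,.094]); print(manip.get_state()['moment'])"
```

```text
t 5.2 pos [0.5794 0.3447 0.097 ] yaw -1.889 q [0.43 0.52 1.49 0.   1.12 2.32] F [-0.9  2.8  5.7] w 0.034
-> shift [-0.0037  0.0039  0.0059] twist 0 tilt [ 0.0031  0.0028 -1.    ]
[0.48963748 0.06330315 0.00912252]
```

Gripped at 34 mm width. Now I unscrew anticlockwise, which is negative twist with the tool pointing down.

Request:
step_arm(moves=[0,0,0,-0.02,1,0,0,-0.0005,-0.055,1,0,0,-0.001,-0.095,1,0,0,-0.0015,-0.135,1,0,0,-0.0018,-0.175,1])

```text
clock: 5.7
position: [0.5795, 0.346, 0.0978]
ee_rot: [-0.003, 0.993, 0.118, 0.002]
contact_force: [0.1, 6.3, 4.4]
width: 0.0336
```

Request:
step_arm(moves=[0,0,-0.0004,-0.04,1,0,0,-0.0008,-0.08,1,0,0,-0.0012,-0.12,1,0,0,-0.0016,-0.16,1,0,0,-0.0018,-0.2,1])

```text
clock: 6.2
position: [0.5786, 0.3473, 0.0987]
ee_rot: [-0.003, 0.908, 0.419, 0.003]
contact_force: [-2.3, 9.2, 5.4]
width: 0.0335
```

```bash
python3 -c "
from h import *
go([.577,.3434,.094]); print(manip.get_state()['moment'])"
```

```text
t 6.2 pos [0.5786 0.3473 0.0987] yaw -0.707 q [0.43 0.52 1.49 0.01 1.13 1.14] F [-2.3  9.2  5.4] w 0.0335
-> shift [-0.0081  0.0026  0.0092] twist 0 tilt [ 0.002   0.0077 -1.    ]
[ 1.60641107  0.30420614 -0.05381549]
```

Request:
step_arm(moves=[0.002,-0.002,-0.0004,-0.04,1,0.002,-0.002,-0.0008,-0.08,1,0.002,-0.002,-0.0012,-0.12,1,0.002,-0.002,-0.0016,-0.16,1,0.002,-0.002,-0.0018,-0.2,1])

```text
clock: 6.7
position: [0.5772, 0.348, 0.0992]
ee_rot: [-0.003, 0.734, 0.679, 0.002]
contact_force: [-3.1, 8.6, 5.0]
width: 0.0341
```

Request:
step_arm(moves=[0,0,-0.0004,-0.04,1,0,0,-0.0008,-0.08,1,0,0,-0.0012,-0.12,1,0,0,-0.0016,-0.16,1,0,0,-0.0018,-0.2,1])

```text
clock: 7.2
position: [0.5757, 0.3476, 0.0997]
ee_rot: [-0.003, 0.489, 0.873, 0.001]
contact_force: [-6.1, 7.0, 5.3]
width: 0.0336
```

```bash
python3 -c "
from h import *
go([.577,.3434,.094]); print(manip.get_state()['moment'])"
```

```text
t 7.2 pos [0.5757 0.3476 0.0997] yaw 0.55 q [ 0.44  0.52  1.49  0.01  1.14 -0.12] F [-6.1  7.   5.3] w 0.0336
-> shift [-0.0086 -0.0021  0.0113] twist 0 tilt [-0.0042  0.0048 -1.    ]
[ 1.04410406  0.98764728 -0.04578166]
```

Request:
step_arm(moves=[0,0,-0.0004,-0.04,1,0,0,-0.0008,-0.08,1,0,0,-0.0012,-0.12,1,0,0,-0.0016,-0.16,1,0,0,-0.0018,-0.2,1])

```text
clock: 7.7
position: [0.5747, 0.3464, 0.1002]
ee_rot: [-0.003, 0.195, 0.981, 0.001]
contact_force: [-7.0, 5.3, 6.3]
width: 0.0336
```

Request:
step_arm(moves=[0,0,-0.0004,-0.04,1,0,0,-0.0008,-0.08,1,0,0,-0.0012,-0.12,1,0,0,-0.0016,-0.16,1,0,0,-0.0018,-0.2,1])

```text
clock: 8.2
position: [0.5746, 0.3449, 0.1009]
ee_rot: [-0.004, -0.118, 0.993, 0.0]
contact_force: [-6.2, 1.8, 5.4]
width: 0.0334
```

Request:
step_arm(moves=[0,0,-0.0004,-0.04,1,0,0,-0.0008,-0.08,1,0,0,-0.0009,-0.09,1,0,0,-0.0009,-0.09,1,0,0,-0.0009,-0.09,1])

```text
clock: 8.7
position: [0.5748, 0.3443, 0.1013]
ee_rot: [-0.003, -0.254, 0.967, 0.0]
contact_force: [-6.6, 0.4, 5.9]
width: 0.034
```

```bash
python3 -c "
from h import *
go([.577,.345,.22]); print(manip.get_state()['moment'])"
```

```text
t 8.7 pos [0.5748 0.3443 0.1013] yaw 2.085 q [ 0.44  0.52  1.49  0.    1.14 -1.65] F [-6.6  0.4  5.9] w 0.034
-> shift [-0.003  -0.0004 -0.2374] twist 0 tilt [-0.0067 -0.0016 -1.    ]
[0.10218241 0.97568471 0.03740288]
```

The twist totals 3.97 rad with the grip holding. I'll release, rise, shut the fingers and check the nut.

Request:
step_arm(moves=[0,0,0,0,-0.5,0,0,0,0,-0.5,0,0,0,0,-0.5,0,0,0,0,-0.5,0,0,-0.04,0,-0.5])

```text
clock: 9.2
position: [0.5765, 0.3437, 0.1182]
ee_rot: [-0.003, -0.254, 0.967, -0.001]
contact_force: [0.3, 0.5, -0.5]
width: 0.0638
```

Request:
step_arm(moves=[0,0,-0.06,0,-0.5,0,0,-0.12,0,-0.5,0,0,-0.18,0,1,0,0,-0.18,0,1,0,0,-0.18,0,1])

```text
clock: 9.7
position: [0.5786, 0.3448, 0.2118]
ee_rot: [0.001, -0.254, 0.967, 0.0]
contact_force: [0.5, -0.5, -0.9]
width: 0.0206
```

Run:
```python
from h import *
shot('scene','scene2.png')
from crop import crop
crop('scene2.png',[((375,240,435,320),6)],'c2.png',480,400)
go([.577,.3442,.150])
```

```text
t 9.75 pos [0.5779 0.3445 0.2105] yaw 2.085 q [ 0.43  0.44  1.33 -0.    1.37 -1.65] F [-0.7 -0.7  0.5] w 0.0135
-> shift [0.0017 0.0004 0.1209] twist 0 tilt [-1.e-03 -6.e-04 -1.e+00]
```

View pics/c2.png

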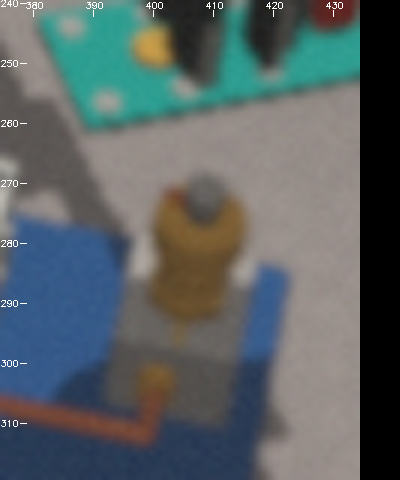

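The nut stands higher and the red mark has gone from the camera side (408,285) to the rear left (403,272), which fits about 3.97 rad. Now I press the pin with the shut fingers.

Request:
step_arm(moves=[0.0017,0,0,0,1,0.0017,0,0.04,0,1,0.0017,0,0.08,0,1,0.0017,0,0.115,0,1,0.0017,0,0.121,0,1])

```text
clock: 10.25
position: [0.5753, 0.3433, 0.1466]
ee_rot: [-0.004, -0.254, 0.967, -0.001]
contact_force: [-0.1, -0.2, 0.4]
width: 0.0003
```

Request:
step_arm(moves=[0,0,0.004,0,1,0,0,0.008,0,1,0,0,0.012,0,1,0,0,0.014,0,1,0,0,0.014,0,1])

```text
clock: 10.75
position: [0.5778, 0.3445, 0.1442]
ee_rot: [0.001, -0.254, 0.967, 0.0]
contact_force: [0.4, 0.1, 0.3]
width: -0.0003
```

Request:
step_arm(moves=[0,0,0.002,0,1,0,0,0.004,0,1,0,0,0.006,0,1,0,0,0.006,0,1,0,0,0.006,0,1])

```text
clock: 11.25
position: [0.5778, 0.3445, 0.1423]
ee_rot: [0.001, -0.254, 0.967, 0.0]
contact_force: [-2.3, -0.2, 6.9]
width: -0.0002
```

Request:
step_arm(moves=[0,0,0.002,0,1,0,0,0.004,0,1,0,0,0.006,0,1,0,0,0.006,0,1,0,0,0.006,0,1])

```text
clock: 11.75
position: [0.5778, 0.3445, 0.1398]
ee_rot: [0.001, -0.254, 0.967, 0.0]
contact_force: [-2.3, -1.1, 8.3]
width: 0.0001
```

Request:
step_arm(moves=[0,0,0.002,0,1,0,0,0.004,0,1,0,0,0.006,0,1,0,0,0.006,0,1,0,0,0.006,0,1])

```text
clock: 12.25
position: [0.5779, 0.3446, 0.1389]
ee_rot: [0.002, -0.254, 0.967, 0.0]
contact_force: [-2.9, -2.2, 16.9]
width: -0.0001
```

The force jumps from 8.3 to 16.9 N after about 5 mm of travel, so the pin is on its stop. I push slightly more and hold about 1.5 s, then release.

Request:
step_arm(moves=[0,0,0.002,0,1,0,0,0.002,0,1,0,0,0.002,0,1,0,0,0.002,0,1,0,0,0.002,0,1])

```text
clock: 12.75
position: [0.578, 0.3446, 0.1389]
ee_rot: [0.002, -0.254, 0.967, 0.0]
contact_force: [-5.6, -2.7, 19.8]
width: 0.0002
```

Request:
step_arm(moves=[0,0,0,0,1,0,0,0,0,1,0,0,0,0,1,0,0,0,0,1,0,0,0,0,1])

```text
clock: 13.25
position: [0.578, 0.3446, 0.1389]
ee_rot: [0.002, -0.254, 0.967, 0.0]
contact_force: [-5.8, -2.9, 19.6]
width: 0.0002
```

Request:
step_arm(moves=[0,0,0,0,1,0,0,0,0,1,0,0,0,0,1,0,0,0,0,1,0,0,0,0,1])

```text
clock: 13.75
position: [0.5779, 0.3446, 0.1389]
ee_rot: [0.002, -0.254, 0.967, 0.0]
contact_force: [-5.4, -2.2, 21.2]
width: -0.0004
```

Request:
step_arm(moves=[0,0,-0.006,0,1,0,0,-0.012,0,1,0,0,-0.018,0,1,0,0,-0.03,0,1,0,0,-0.06,0,1])

```text
clock: 14.25
position: [0.5766, 0.3439, 0.1624]
ee_rot: [-0.002, -0.254, 0.967, -0.0]
contact_force: [-0.1, -0.8, -0.4]
width: -0.0002
```

Request:
step_arm(moves=[0,0,-0.08,0,-1,0,0,-0.16,0,-1,0,0,-0.2,0,-1,0,0,-0.2,0,-1,0,0,-0.2,0,-1])

```text
clock: 14.75
position: [0.5773, 0.3443, 0.2632]
ee_rot: [-0.0, -0.254, 0.967, 0.0]
contact_force: [-0.8, -0.3, -0.1]
width: 0.0723
```

Run:
```python
from h import *
go([.541,.2165,.22],1.492)
```

```text
t 14.75 pos [0.5773 0.3443 0.2632] yaw 2.085 q [ 0.43  0.42  1.25  0.    1.48 -1.65] F [-0.8 -0.3 -0.1] w 0.0723
-> shift [ 0.1889 -0.1869  0.0865] twist 0.1887 tilt [-4.e-04 -1.e-04 -1.e+00]
```

Request:
step_arm(moves=[0.189,-0.187,0.086,0,-1,0.189,-0.187,0.086,0,-1,0.189,-0.187,0.086,0,-1,0.189,-0.187,0.086,0,-1,0.189,-0.187,0.086,0,-1])

```text
clock: 15.25
position: [0.5402, 0.2157, 0.2188]
ee_rot: [-0.002, -0.253, 0.967, 0.0]
contact_force: [0.5, 0.8, 0.9]
width: 0.0854
```

Request:
step_arm(moves=[0,0,0,0.04,-1,0,0,0,0.08,-1,0,0,0,0.12,-1,0,0,0,0.16,-1,0,0,0,0.191,-1])

```text
clock: 15.75
position: [0.5417, 0.218, 0.2201]
ee_rot: [-0.0, 0.044, 0.999, 0.0]
contact_force: [-0.1, 0.6, 0.3]
width: 0.0853
```

Run:
```python
from h import *
shot('scene','scene3.png');shot('top','top3.png')
go([.541,.2165,.096],1.484)
from crop import crop
crop('scene3.png',[((315,190,435,310),3.33),((135,210,215,305),5)],'c3.png',480,400)
S=cal('scene');T=cal('top')
print(proj(S,[[.541,.2165,.119]]))
# rack prediction in scene for heights at +x face
```

```text
t 15.85 pos [0.5416 0.2178 0.2201] yaw 1.486 q [ 0.26  0.3   1.53  0.    1.31 -1.22] F [ 0.2 -0.4  0.8] w 0.0856
-> shift [ 0.001  -0.0029  0.2483] twist 0.0008 tilt [-2.e-04  6.e-04 -1.e+00]
[[355.01116883 254.82726892]]
```

View pics/c3.png

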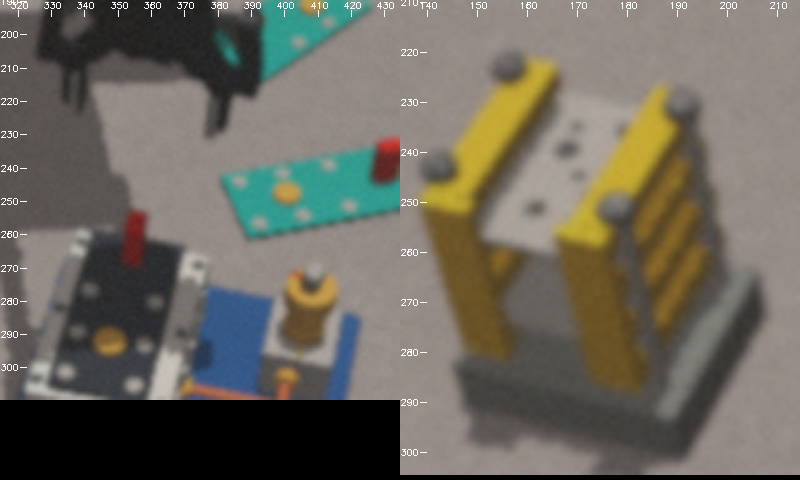

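The nut and mark are unchanged and the pin is up again. The lug top is at (355.3,254.1) against a predicted (355.0,254.8), so the position holds. I grasp the lug and, in the same turn, work out the rack heights from holes in the top steel plate, which both views show.

Request:
step_arm(moves=[0.001,-0.003,0.06,0,-1,0.001,-0.003,0.12,0,-1,0.001,-0.003,0.18,0,-1,0.001,-0.003,0.23,0,-1,0.001,-0.003,0.248,0,-1])

```text
clock: 16.35
position: [0.539, 0.2154, 0.0937]
ee_rot: [-0.002, 0.042, 0.999, -0.001]
contact_force: [-0.2, -0.8, 0.2]
width: 0.0855
```

Request:
step_arm(moves=[0,0,0,0,-1,0,0,0,0,1,0,0,0,0,1,0,0,0,0,1,0,0,0,0,1], force=60)

```text
clock: 16.85
position: [0.5411, 0.2152, 0.0976]
ee_rot: [0.001, 0.043, 0.999, 0.0]
contact_force: [0.5, -0.7, -0.4]
width: 0.0283
```

Request:
step_arm(moves=[0,0,0,0,1,0,0,0,0,1,0,0,0,0,1,0,0,0,0,1,0,0,0,0,1])

```text
clock: 17.35
position: [0.5412, 0.2155, 0.0975]
ee_rot: [0.001, 0.043, 0.999, 0.001]
contact_force: [-0.5, 1.6, 6.1]
width: 0.0131
```

Run:
```python
from h import *
go([.541,.2165,.096],1.484)
S=cal('scene');T=cal('top')
for s,t in [((161.5,250.9),(456.3,176.6)),((167.9,239.1),(456.3,190.6)),((169.9,234.7),(456.3,195.9)),((158.3,259),(455,168.1))]:
    p=tri(S,s,T,t);print(p[0].round(4),p[1].round(4))
from crop import crop
crop('top3.png',[((422,158,482,214),10)],'c4.png',560,600)
```

```text
t 17.35 pos [0.5412 0.2155 0.0975] yaw 1.485 q [ 0.26  0.4   1.71  0.    1.03 -1.23] F [-0.5  1.6  6.1] w 0.0131
-> shift [0.0005 0.002  0.0031] twist 0.0003 tilt [ 0.0017  0.001  -1.    ]
[ 0.6205 -0.2361  0.1317] 0.0015
[ 0.5804 -0.2349  0.1319] 0.0021
[ 0.5654 -0.2348  0.1322] 0.0015
[ 0.6455 -0.2341  0.1303] 0.0001
```

View pics/c4.png

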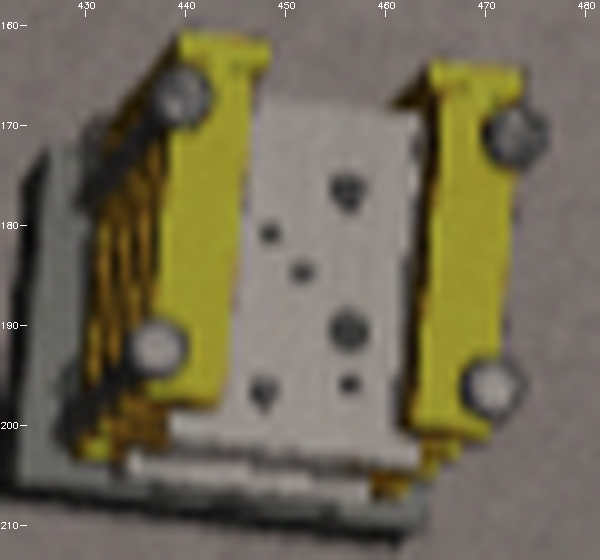

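Lug gripped at 13 mm. The rack's top plate surface lies at z≈0.132, so the middle rails are at about 0.099. Next I check the rack's centre and yaw from its yellow bar edges.

Run:
```python
from h import *
T=cal('top');S=cal('scene')
f=lambda u,z:atz(T,np.array(u,float)/10+[421.5,157.5],z)[:2]
def yaw(a,b,z): d=f(a,z)-f(b,z); return np.degrees(np.arctan2(d[1],d[0])).round(2),((f(a,z)+f(b,z))/2).round(4)
z=.158
print('L inner',yaw((258,85),(222,405),z)); print('L outer',yaw((178,40),(152,390),z))
print('R inner',yaw((436,80),(412,420),z)); print('R outer',yaw((520,75),(490,430),z))
print('L caps->',yaw((181,97),(158,349),.1615)); print('R caps',yaw((516,137),(491,388),.1615))
print('plinth L',yaw((50,150),(18,480),.03)); print('plate front',f((170,435),.1305),f((420,470),.1305))
print('plinth front L,R',f((18,485),.03),f((400,535),.03))
print('bar front L R',f((152,395),z),f((222,408),z),f((412,425),z),f((488,435),z))
print(f((158,349),.1615),f((491,388),.1615),f((181,97),.1615),f((516,137),.1615))
```

```text
L inner (np.float64(-7.36), array([ 0.5994, -0.2005]))
L outer (np.float64(-5.15), array([ 0.6078, -0.1801]))
R inner (np.float64(-5.27), array([ 0.5983, -0.251 ]))
R outer (np.float64(-6.14), array([ 0.5977, -0.2732]))
L caps-> (np.float64(-6.1), array([ 0.6046, -0.1805]))
R caps (np.float64(-6.97), array([ 0.5941, -0.2717]))
plinth L (np.float64(-6.26), array([ 0.6065, -0.1671]))
plate front [ 0.5511971  -0.18607322] [ 0.5416875  -0.25545606]
plinth front L,R [ 0.55463896 -0.1615185 ] [ 0.54022954 -0.2746963 ]
bar front L R [ 0.55715928 -0.17562011] [ 0.55364515 -0.19471129] [ 0.54920979 -0.24655016] [ 0.54654661 -0.26723474]
[ 0.56929911 -0.17676575] [ 0.55895202 -0.26743845] [ 0.63999261 -0.18431451] [ 0.62918578 -0.27602297]
```

Request:
step_arm(moves=[0,0,-0.004,0,1,0,0,-0.012,0,1,0,0,-0.03,0,1,0,0,-0.06,0,1,0,0,-0.1,0,1])

```text
clock: 17.85
position: [0.5396, 0.2147, 0.1464]
ee_rot: [-0.001, 0.043, 0.999, -0.0]
contact_force: [0.1, -0.0, -2.7]
width: 0.0132
```

Request:
step_arm(moves=[0,0,-0.06,0,1,0,0,-0.12,0,1,0,0,-0.15,0,1,0,0,-0.15,0,1,0,0,-0.15,0,1])

```text
clock: 18.35
position: [0.5401, 0.2149, 0.2214]
ee_rot: [-0.0, 0.043, 0.999, -0.0]
contact_force: [0.3, -0.4, -2.5]
width: 0.0133
```

Plate lifted, with about −2.5 N on the wrist. Rack estimate: centre (0.5995,−0.2257), yaw −6.1°, mouth at local −0.0475. Home lug position is therefore (0.5175,−0.2169). I retract behind the can and carry the plate across.

Request:
step_arm(moves=[0.04,-0.007,-0.005,0,1,0.12,-0.02,-0.01,0,1,0.21,-0.036,-0.01,0,1,0.3,-0.051,-0.01,0,1,0.356,-0.061,-0.01,0,1])

```text
clock: 18.85
position: [0.3556, 0.1988, 0.2246]
ee_rot: [-0.003, 0.043, 0.999, -0.001]
contact_force: [-0.2, 0.3, -2.0]
width: 0.0132
```

Request:
step_arm(moves=[-0.003,-0.03,0,0,1,-0.009,-0.1,0,0,1,-0.016,-0.19,0,0,1,-0.024,-0.28,0,0,1,-0.032,-0.37,0,0,1])

```text
clock: 19.35
position: [0.3592, 0.013, 0.2253]
ee_rot: [-0.001, 0.042, 0.999, 0.0]
contact_force: [0.1, -0.3, -1.1]
width: 0.0132
```

Request:
step_arm(moves=[-0.008,-0.09,0,0,1,-0.016,-0.18,0,0,1,-0.024,-0.28,0,0,1,-0.032,-0.37,0,0.003,1,-0.0395,-0.44,0,0.0067,1])

```text
clock: 19.85
position: [0.3602, -0.2088, 0.2252]
ee_rot: [-0.001, 0.055, 0.999, 0.0]
contact_force: [0.6, 0.9, -3.2]
width: 0.0129
```

Request:
step_arm(moves=[0,0,0,0,1,0,0,0,0,1,0,0,0,0,1,0,0,0,0,1,0,0,0,0,1])

```text
clock: 20.35
position: [0.3614, -0.2055, 0.2265]
ee_rot: [-0.0, 0.053, 0.999, 0.0]
contact_force: [0.9, 0.3, -2.8]
width: 0.0133
```

Run:
```python
from h import *
go([.390,-.2047,.1252],1.464)
shot('top','top5.png'); shot('scene','scene5.png')
from crop import crop
crop('top5.png',[((380,150,490,290),4.2)],'c5.png',590,470)
p=manip.get_state()['position']; T=cal('top'); ax=np.array([np.cos(-.1065),np.sin(-.1065),0]); n=np.array([-ax[1],ax[0],0])
b=p-[0,0,.0165]
print('pred plate front L,R',proj(T,[b+ax*.13+n*.035,b+ax*.13-n*.035]),'lug top',proj(T,[p+[0,0,.0215]]))
```

```text
t 20.35 pos [ 0.3614 -0.2055  0.2265] yaw 1.466 q [-0.68  0.05  1.84  0.    1.25 -2.15] F [ 0.9  0.3 -2.8] w 0.0133
-> shift [-0.0567  0.0075  0.2027] twist 0.0005 tilt [-2.e-04  4.e-04 -1.e+00]
pred plate front L,R [[444.64418876 216.62458237]
 [471.24369748 219.58371372]] lug top [[457.23541302 266.24593744]]
```

View pics/c5.png

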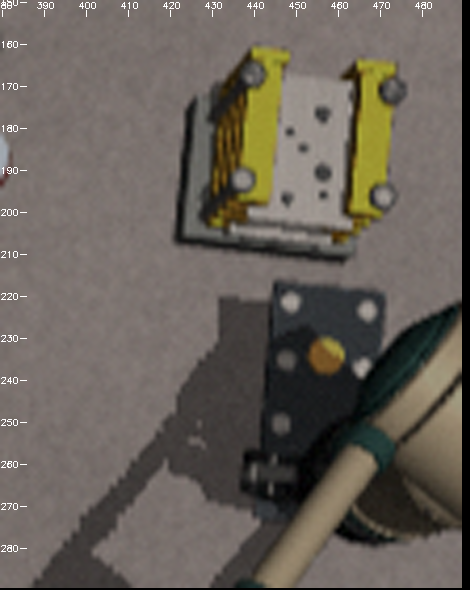

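The plate's front corners at (444.7,216.4) and (471.2,219.3) match my prediction within 0.3 px. I lower to slot height, then advance along the slot axis.

Request:
step_arm(moves=[-0.02,0.002,0.03,0,1,-0.04,0.005,0.09,0,1,-0.057,0.0055,0.15,0,1,-0.057,0.0055,0.19,0,1,-0.057,0.0055,0.2025,0,1])

```text
clock: 20.95
position: [0.3891, -0.2056, 0.1235]
ee_rot: [-0.002, 0.053, 0.999, 0.001]
contact_force: [0.0, 0.9, -2.9]
width: 0.0132
```

Request:
step_arm(moves=[0,0,0,0,1,0,0,0,0,1,0,0,0,0,1,0,0,0,0,1,0,0,0,0,1])

```text
clock: 21.45
position: [0.3904, -0.2072, 0.1261]
ee_rot: [0.001, 0.054, 0.999, -0.0]
contact_force: [0.2, 1.2, -2.3]
width: 0.0133
```

Run:
```python
from h import *
ax=np.array([np.cos(-.1065),np.sin(-.1065)])
c=np.array([.5995,-.2257])
p=c-ax*.165; go([*p,.1252],1.464)
p=c-ax*.0825; go([*p,.1252],1.464)
d=manip.get_state()['position'][:2]-c; print('local',d@ax, d@[-ax[1],ax[0]])
d=shot('scene','scene6.png')
from crop import crop
crop('scene6.png',[((130,190,220,300),5)],'c6.png',550,450)
```

```text
t 21.45 pos [ 0.3904 -0.2072  0.1261] yaw 1.464 q [-0.65  0.18  1.96  0.    1.   -2.11] F [ 0.2  1.2 -2.3] w 0.0133
-> shift [-0.0898  0.0077  0.0018] twist -0.0001 tilt [ 1.2e-03 -8.0e-04 -1.0e+00]
t 21.45 pos [ 0.3904 -0.2072  0.1261] yaw 1.464 q [-0.65  0.18  1.96  0.    1.   -2.11] F [ 0.2  1.2 -2.3] w 0.0133
-> shift [-0.2548  0.0078  0.0021] twist -0.0001 tilt [ 1.2e-03 -8.0e-04 -1.0e+00]
local -0.2098928068812832 -0.003838898423079688
```

View pics/c6.png

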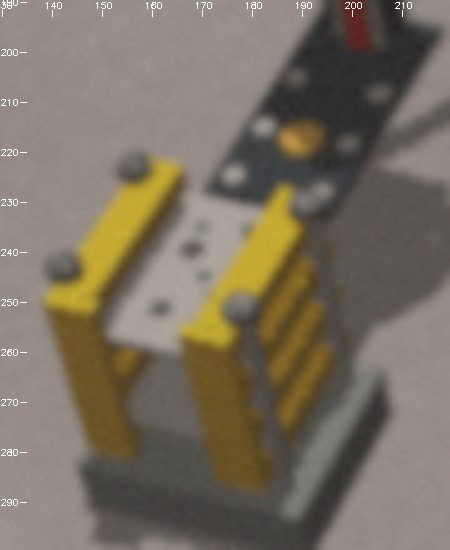

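The plate is lined up in front of the mouth. I correct 3.8 mm sideways and enter slowly.

Request:
step_arm(moves=[0,0.0078,0.001,0,1,-0.02,0.0078,0.0018,0,1,-0.045,0.0078,0.0018,0,1,-0.045,0.0078,0.0018,0,1,-0.045,0.0078,0.0018,0,1])

```text
clock: 22.0
position: [0.4135, -0.2055, 0.1243]
ee_rot: [-0.0, 0.053, 0.999, 0.0]
contact_force: [-0.4, 0.3, -0.6]
width: 0.0135
```

Request:
step_arm(moves=[-0.01,0,0,0,1,-0.02,0,0,0,1,-0.03,0,0,0,1,-0.04,0,0,0,1,-0.045,0,0,0,1])

```text
clock: 22.5
position: [0.436, -0.2081, 0.1245]
ee_rot: [0.0, 0.053, 0.999, -0.0]
contact_force: [-0.1, 0.2, -2.3]
width: 0.013
```

```bash
cat >> h.py <<'E'
def loc():
    ax=np.array([np.cos(-.1065),np.sin(-.1065)]); c=np.array([.5995,-.2257]); go([*(c-ax*.0825),.1252],1.464)
    d=manip.get_state()['position'][:2]-c; print('local',d@ax, d@[-ax[1],ax[0]])
E
python3 -c "
from h import *
loc()"
```

```text
t 22.5 pos [ 0.436  -0.2081  0.1245] yaw 1.464 q [-0.59  0.24  1.88  0.    1.02 -2.05] F [-0.1  0.2 -2.3] w 0.013
-> shift [-0.1639 -0.0002 -0.0013] twist -0.0 tilt [ 5.e-04 -2.e-04 -1.e+00]
local -0.1644467434370073 0.0001369238296540393
```

No contact with about 13 mm inside. Continuing.

Request:
step_arm(moves=[-0.015,0,0,0,1,-0.03,0,0,0,1,-0.045,0,0,0,1,-0.06,0,0,0,1,-0.07,0,0,0,1])

```text
clock: 23.0
position: [0.4711, -0.2118, 0.1245]
ee_rot: [0.0, 0.053, 0.999, -0.0]
contact_force: [-0.8, -0.3, -2.2]
width: 0.0134
```

Request:
step_arm(moves=[-0.01,0,0,0,1,-0.02,0,0,0,1,-0.03,0,0,0,1,-0.04,0,0,0,1,-0.05,0,0,0,1])

```text
clock: 23.5
position: [0.4953, -0.2143, 0.1245]
ee_rot: [-0.0, 0.053, 0.999, 0.0]
contact_force: [-0.0, 0.5, -2.7]
width: 0.0133
```

Request:
step_arm(moves=[0,0,0.001,0,1,0,0,0.002,0,1,0,0,0.003,0,1,0,0,0.004,0,1,0,0,0.004,0,1])

```text
clock: 24.0
position: [0.4947, -0.2142, 0.1224]
ee_rot: [-0.0, 0.053, 0.999, 0.0]
contact_force: [-0.2, -0.2, -3.3]
width: 0.0131
```

```bash
python3 -c "
from h import *
loc()"
```

```text
t 24.0 pos [ 0.4947 -0.2142  0.1224] yaw 1.464 q [-0.54  0.32  1.77  0.    1.05 -2.  ] F [-0.2 -0.2 -3.3] w 0.0131
-> shift [-0.0459 -0.0006 -0.0056] twist -0.0001 tilt [-2.e-04  2.e-04 -1.e+00]
local -0.10543557012547175 0.00029772557444225373
```

Request:
step_arm(moves=[0,0,0.001,0,1,0,0,0.002,0,1,0,0,0.003,0,1,0,0,0.003,0,1,0,0,0.003,0,1])

```text
clock: 24.5
position: [0.495, -0.2143, 0.121]
ee_rot: [0.0, 0.053, 0.999, 0.0]
contact_force: [0.4, -0.4, -2.0]
width: 0.0128
```

Request:
step_arm(moves=[0,0,0.001,0,1,0,0,0.002,0,1,0,0,0.003,0,1,0,0,0.003,0,1,0,0,0.003,0,1])

```text
clock: 25.0
position: [0.4949, -0.2143, 0.1201]
ee_rot: [0.0, 0.053, 0.999, -0.0]
contact_force: [-3.6, -0.1, 5.1]
width: 0.013
```

Request:
step_arm(moves=[0,0,0.001,0,1,0,0,0.002,0,1,0,0,0.003,0,1,0,0,0.003,0,1,0,0,0.003,0,1])

```text
clock: 25.5
position: [0.4948, -0.2143, 0.1198]
ee_rot: [0.0, 0.053, 0.999, -0.0]
contact_force: [-5.6, 0.9, 13.2]
width: 0.0132
```

Rails found at TCP z≈0.1203 (plate underside about 0.098, and I predicted 0.0987). I ease up 1.5 mm and slide to the back stops.

Request:
step_arm(moves=[0,0,-0.003,0,1,-0.008,0,-0.003,0,1,-0.018,0,-0.003,0,1,-0.028,0,-0.003,0,1,-0.036,0,-0.003,0,1])

```text
clock: 26.0
position: [0.5112, -0.216, 0.1201]
ee_rot: [-0.002, 0.053, 0.999, 0.0]
contact_force: [-9.1, 0.9, 11.2]
width: 0.0133
```

Request:
step_arm(moves=[-0.002,0,0,0,1,-0.004,0,0,0,1,-0.006,0,0,0,1,-0.008,0,0,0,1,-0.008,0,0,0,1])

```text
clock: 26.5
position: [0.5151, -0.2164, 0.1201]
ee_rot: [-0.002, 0.053, 0.999, 0.0]
contact_force: [-7.9, 2.2, 9.4]
width: 0.0135
```

```bash
python3 -c "
from h import *
loc()"
```

```text
t 26.5 pos [ 0.5151 -0.2164  0.1201] yaw 1.464 q [-0.52  0.35  1.73 -0.    1.07 -1.98] F [-7.9  2.2  9.4] w 0.0135
-> shift [-0.0048 -0.0006 -0.0101] twist 0.0001 tilt [-3.5e-03  5.0e-04 -1.0e+00]
local -0.08489468955554369 0.0003081930165477624
```

Request:
step_arm(moves=[0,0,-0.002,0,1,-0.002,0,-0.002,0,1,-0.004,0,-0.002,0,1,-0.006,0,-0.002,0,1,-0.006,0,-0.002,0,1])

```text
clock: 27.0
position: [0.5153, -0.216, 0.1201]
ee_rot: [-0.005, 0.053, 0.999, 0.001]
contact_force: [-12.5, 1.7, 8.9]
width: 0.0129
```

Request:
step_arm(moves=[-0.002,0,0,0,1,-0.004,0,0,0,1,-0.006,0,0,0,1,-0.006,0,0,0,1,-0.006,0,0,0,1])

```text
clock: 27.5
position: [0.5155, -0.2158, 0.1201]
ee_rot: [-0.008, 0.053, 0.999, 0.001]
contact_force: [-19.1, 2.9, 14.2]
width: 0.0136
```

It is at the back stops: local −0.0847 against an expected −0.0825, with Fx rising steadily and no further motion. I relieve the push, then open and check.

Request:
step_arm(moves=[0.003,0,0,0,1,0.006,0,0,0,1,0.007,0,0,0,1,0.007,0,0,0,1,0.007,0,0,0,1])

```text
clock: 28.0
position: [0.5155, -0.2158, 0.1201]
ee_rot: [-0.004, 0.053, 0.999, 0.001]
contact_force: [-10.5, 1.1, 7.9]
width: 0.0131
```

Request:
step_arm(moves=[0,0,0,0,0.5,0,0,0,0,0.2,0,0,0,0,-0.2,0,0,0,0,-0.4,0,0,0,0,-0.4])

```text
clock: 28.5
position: [0.5196, -0.217, 0.1204]
ee_rot: [0.0, 0.053, 0.999, 0.0]
contact_force: [-0.3, 0.6, -0.8]
width: 0.0595
```

```bash
python3 -c "
from h import *
loc()"
```

```text
t 28.5 pos [ 0.5196 -0.217   0.1204] yaw 1.464 q [-0.52  0.36  1.72  0.    1.07 -1.98] F [-0.3  0.6 -0.8] w 0.0595
-> shift [ 0.0043 -0.0004 -0.0097] twist -0.0 tilt [ 3.e-04 -0.e+00 -1.e+00]
local -0.08035112248071895 0.0001925530297509635
```

Request:
step_arm(moves=[0,0,-0.04,0,-0.4,0,0,-0.1,0,-0.4,0,0,-0.18,0,-0.4,0,0,-0.24,0,1,0,0,-0.24,0,1])

```text
clock: 29.0
position: [0.5219, -0.2182, 0.2455]
ee_rot: [0.005, 0.053, 0.999, -0.002]
contact_force: [0.7, 0.0, -0.4]
width: 0.0316
```

Request:
step_arm(moves=[0.05,0,0,0,1,0.15,0,0,0,1,0.25,0,0,0,1,0.32,0,0,0,1,0.34,0,0,0,1])

```text
clock: 29.5
position: [0.3465, -0.1971, 0.2396]
ee_rot: [-0.001, 0.054, 0.999, 0.001]
contact_force: [0.8, -0.6, -0.5]
width: -0.0
```

Run:
```python
from h import *
loc()
shot('top','top7.png'); shot('scene','scene7.png')
a=cv2.imread('pics/top7.png')[150:230,415:490]; b=cv2.imread('pics/scene7.png')[200:300,130:220]; c=cv2.imread('pics/top7.png')[150:230,235:390];
im=np.zeros((600,800,3),np.uint8)
for i,(s,k,x,y) in enumerate([(a,5,0,0),(b,4,400,0),(c,2.4,0,405)]):
    s=cv2.resize(s,None,fx=k,fy=k,interpolation=cv2.INTER_CUBIC); h,w=s.shape[:2]; im[y:y+h,x:x+w]=s
cv2.imwrite('pics/c7.png',im)
T=cal('top');S=cal('scene'); ax=np.array([np.cos(-.1065),np.sin(-.1065),0])
L=np.array([.5995,-.2257,.142])-ax*.0847
print('lug top pred top',proj(T,[L,L+ax*.002]), 'scene',proj(S,[L]))
```

```text
t 29.5 pos [ 0.3465 -0.1971  0.2396] yaw 1.463 q [-0.69  0.01  1.85 -0.    1.29 -2.15] F [ 0.8 -0.6 -0.5] w -0.0
-> shift [-0.3449 -0.0028  0.2277] twist -0.0005 tilt [-0.0029  0.0017 -1.    ]
local -0.2546172646963899 0.0015547029380534431
lug top pred top [[450.69789265 213.09939872]
 [450.76015278 212.38939731]] scene [[182.7456724  218.68953469]]
```

View pics/c7.png

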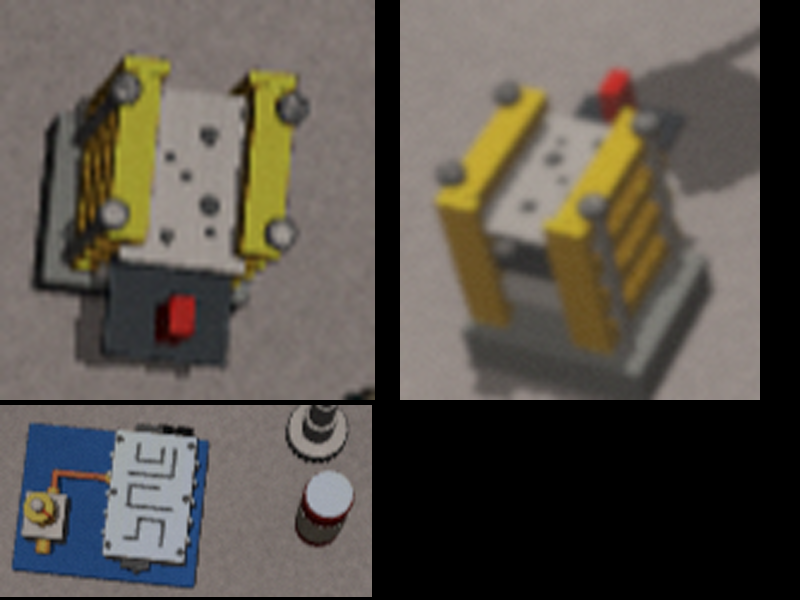

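The plate is in the middle slot with the lug outwards. The lug top at (450.9,212.1) puts it at about local −0.082, which is home. The bed is bare, and the can and shaft stand where they were. As a seating check I nudge the lug gently inwards with the shut fingers.

Request:
step_arm(moves=[-0.06,-0.003,0,0,1,-0.13,-0.003,0.05,0,1,-0.2,-0.003,0.12,0,1,-0.25,-0.003,0.19,0,1,-0.257,-0.003,0.22,0,1])

```text
clock: 30.1
position: [0.4817, -0.2139, 0.1265]
ee_rot: [-0.0, 0.053, 0.999, 0.001]
contact_force: [-0.6, 0.1, -0.1]
width: 0.0004
```

Request:
step_arm(moves=[0,0,0,0,1,0,0,0,0,1,-0.008,0,0,0,1,-0.016,0,0,0,1,-0.024,0,0,0,1])

```text
clock: 30.6
position: [0.4906, -0.2157, 0.1317]
ee_rot: [0.001, 0.054, 0.999, -0.001]
contact_force: [-0.2, -0.8, -0.1]
width: 0.0001
```

Request:
step_arm(moves=[-0.004,0,0,0,1,-0.008,0,0,0,1,-0.012,0,0,0,1,-0.012,0,0,0,1,-0.012,0,0,0,1])

```text
clock: 31.1
position: [0.4942, -0.2157, 0.1305]
ee_rot: [-0.002, 0.053, 0.999, 0.0]
contact_force: [-4.3, -0.1, 3.3]
width: 0.0
```

```bash
python3 -c "
from h import *
loc()"
```

```text
t 31.1 pos [ 0.4942 -0.2157  0.1305] yaw 1.464 q [-0.54  0.31  1.75 -0.    1.07 -2.  ] F [-4.3 -0.1  3.3] w 0.0
-> shift [-0.0465  0.0024  0.0105] twist 0.0001 tilt [-3.1e-03  4.0e-04 -1.0e+00]
local -0.10573284626537509 -0.0012194754891648421
```

Request:
step_arm(moves=[-0.003,0,0,0,1,-0.006,0,0,0,1,-0.009,0,0,0,1,-0.009,0,0,0,1,-0.009,0,0,0,1])

```text
clock: 31.6
position: [0.4943, -0.2156, 0.1305]
ee_rot: [-0.006, 0.053, 0.999, 0.0]
contact_force: [-15.0, -0.4, 10.3]
width: -0.0001
```

Request:
step_arm(moves=[0.02,0,0,0,1,0.05,0,0,0,1,0.09,0,-0.02,0,1,0.15,0,-0.1,0,-0.5,0.2,0,-0.22,0,-0.5])

```text
clock: 32.1
position: [0.4043, -0.205, 0.2259]
ee_rot: [-0.002, 0.054, 0.999, 0.002]
contact_force: [0.8, -0.8, 0.8]
width: 0.0282
```

Run:
```python
from h import *
loc()
shot('top','top8.png'); shot('scene','scene8.png')
a=cv2.imread('pics/top8.png')[150:230,415:490]; b=cv2.imread('pics/scene8.png')[200:300,130:220]; c=cv2.imread('pics/top8.png')[140:280,235:390]; d=cv2.imread('pics/scene8.png')[250:330,370:450]
im=np.zeros((600,800,3),np.uint8)
for i,(s,k,x,y) in enumerate([(a,4,0,0),(b,3,400,0),(c,1.9,0,325),(d,3.4,400,310)]):
    s=cv2.resize(s,None,fx=k,fy=k,interpolation=cv2.INTER_CUBIC); h,w=s.shape[:2]; h=min(h,600-y); im[y:y+h,x:x+w]=s[:h]
cv2.imwrite('pics/c8.png',im)
```

```text
t 32.1 pos [ 0.4043 -0.205   0.2259] yaw 1.464 q [-0.62  0.11  1.78  0.    1.26 -2.09] F [ 0.8 -0.8  0.8] w 0.0282
-> shift [-0.2282 -0.      0.2006] twist -0.0001 tilt [-0.0033  0.0032 -1.    ]
local -0.19626253579343048 -0.00020799846143265262
```

View pics/c8.png

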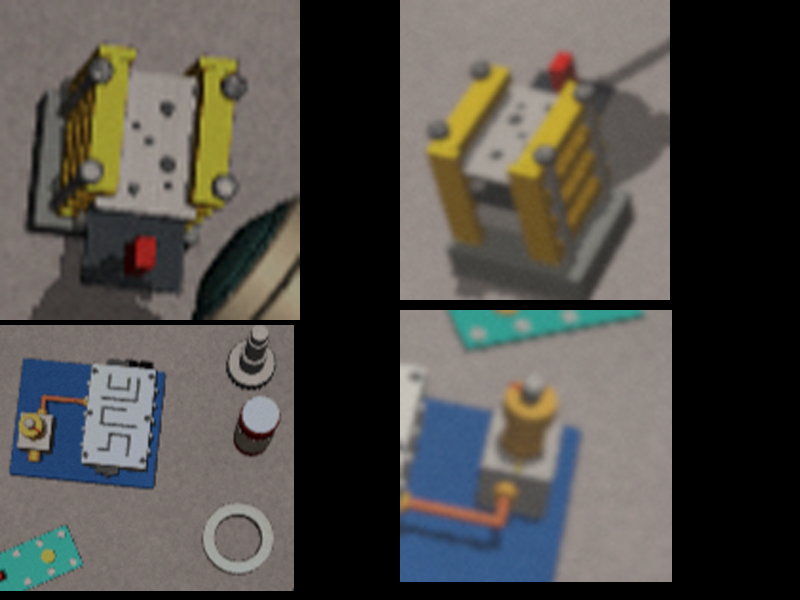

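With 15 N on it the plate did not move (TCP 0.4942→0.4943), so it is against the stops. The nut is still raised with its mark at the rear left, the pin is up, and the bystanders stand where they were. I let the arm settle and hand in.

Request:
step_arm(moves=[0.05,0,-0.02,0,-0.5,0.05,0,-0.02,0,-0.5,0.05,0,-0.02,0,-0.5,0.05,0,-0.02,0,-0.5,0.05,0,-0.02,0,-0.5])

```text
clock: 32.7
position: [0.3823, -0.2037, 0.236]
ee_rot: [-0.0, 0.053, 0.999, 0.0]
contact_force: [1.0, -0.4, -0.2]
width: 0.064
```

```bash
python3 -c "
from h import *
print(job.sign_off())"
```

```text
the job is handed in; nothing more can be done
None
```

The job is done and handed in at about 32.7 s of the 72 s allowed; sign-off gives no verdict.

- **Lock nut:** I backed it off about 3.97 rad anticlockwise in a single grip. In the last picture it still stands raised, with its red mark at the rear left.
- **Valve pin:** I pressed it about 5 mm to its stop. The force jumped from 8.3 N to about 20 N there. I held it for over 1 s and let it spring back up.
- **Test plate:** I lifted it by the red lug, carried it round behind the can, and slid it along the middle rails to the back stops, lug outwards.

**Last checks:**
- A 15 N push on the lug moved the plate no further.
- The can, gear shaft and clutch rings look where they were.
- The gripper is clear of everything.

**Disagreement:** the grip position at the stop was about 2 mm short of the home position I worked out from the images. That is within calibration error, and the lug's pixel position after release agreed with home to about 1 mm.

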